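# Tap a tip onto a bench pipette

### The arm

A 6-joint arm with a two-finger parallel gripper is mounted at the origin on a cart in front of the work surface, level with it; the furniture and walls round the work are solid. World frame = base frame: x ahead of the robot, y to its left, z up, the work surface at z = 0. Lengths are in m, angles in degrees, forces in N, time in s.
With the tool pointing down it reaches from about 0.325 to 0.775 m from the base axis. Payload 5.5 kg.
Tool frame: the origin (TCP) lies at the very end of the fingers, on their centre line; the grasp point (between the pads) lies 19 mm behind it; z points along the fingers, y is the line along which they close (so a half turn about z gives the same grasp; the last joint's range is limited). The gripper opens to 85 mm and grips with 20 to 120 N. Pads are 22 mm wide; open, the fingers measure 114 mm over their backs; the gripper's body (76 mm by 85 mm) begins 54 mm behind the grasp point. The pads swing forward as they close: fully open they stand 13 mm farther back than shut.
Start: joints at [-77.389, 5.22, 70.514, -0, 104.267, -3.249], TCP at [0.164, -0.577, 0.231] pointing down, gripper open.
Joint ranges: [-164.24, 164.24], [-49.07, 125.15], [9.68, 141.18], [-86.29, 266.29], [3.28, 154.24], [-151.56, 151.56]. Speed limits (degrees/s): [147.25, 147.25, 172.46, 180, 180, 180].

### API

Orientations are given as a 3x3 rotation matrix whose columns are the frame's x, y, z axes.
In Python, from rig import * gives the robot as it stands.
- The arm moves only by the tool move_arm, never from a script. Its argument "series" is one flat list of numbers, 6 for each row, row after row: the shift along the world's x, y, z in mm, then the turn, a rotation vector about the world's x, y, z in degrees. In form: [x, y, z, wx, wy, wz, x, y, z, wx, wy, wz, ...]. A call has 1 to 8 rows; each row shifts and turns the commanded pose from where the row before left it; what a row does not reach is not made up. A row lasts 1/8 s, in which the tool goes at most 62.5 mm and 10.7 degrees, less where a joint would pass 70% of its speed; a pose out of reach is approached as far as the arm can. A call with a gripper value outside its range is refused whole. "claw" is the gripper's target within -1 to 1 (shut at 1, half-way at 0, fully open at -1), set as the call begins (left out, the last holds). The fingers move at their own pace and stop on an object; the grip force is fixed at half the most. Time passes only in rows, so rows that do not move let the fingers close. It gives the time, the measured TCP pose, the force, the opening and the grip force at its end, in the units of the state.
- observe(): the state, without advancing time (a new reading comes with each control period).
- camera(name): name is "side" or "top"; returns a dict with "img" (384x512x3 uint8, red, green, blue), "fov_y" (degrees; the focal length in pixels is half the picture's height over the tangent of half this angle, whatever the lens; pixels are square), "cx", "cy" (the principal point, pixels), "world_from_camera" (4x4, takes a point from camera to world coordinates). Camera axes: x right, y up, looking along -z (the intrinsics and any distortion apply to the point x, -y, -z); pixel columns grow to the right and rows downward; lengths in m; the calibration is good to about 2 mm. A picture is of the moment at which its call begins. There is no depth.
- sign_off(): hands the job in; it is judged then, once.
Trained networks look in a picture, given as the dict that the camera call returned (one of the last four; its "shot" number tells which), for a name from the list of things; names that differ only in an ending like _2 or _b are one class to them, and where a whole thing is asked for, a point or a joint stands for the part that bears it (a point fixed in the world has none). Each returns a list of dicts, best first, with "p" (0 to 1); they miss things now and then, are a little off and sometimes report something else, mostly with a low value. They report only what shows in the picture. A call takes as long as a camera call. They do not tell look-alikes from the thing itself.
- recognise(picture, query): "centre" ([row, column] as shares, 0 to 1, of the picture: columns of its width, rows of its height, amid what is visible of it).
- place_of(picture, query): "centre" ([row, column] as shares, 0 to 1, of the picture: columns of its width, rows of its height: a listed point, or the origin of a listed thing).
The state is a dict: "clock": time; "qpos": joint angles; "qd": joint speeds; "joint_torque": joint torques, N m; "ee_pos": TCP position; "ee_rot": TCP orientation; "ft_force": force on the tool from outside, world axes, zero at the start; "ft_torque": the same for the moment, N m; "gripper_width": opening from 0.0 (shut) to 1.0 (fully open); "finger_force": force on a finger pad.
Only numpy, scipy, OpenCV 4.12 (cv2) and the standard library are available. Lean on these libraries where they do the work, as an engineer would, in place of code of your own. Each camera call takes 0.05 s, during which the arm holds its last target. There are 200 camera calls.

### The job

Take the short white pipette out of its stand and tap it straight down into the orange-collared tip where that stands in the rack, firmly but without ramming it, until the collar is fully home against the pipette's grey shoulder and friction alone holds it. Then lift the tip out with the pipette and put the pipette back upright in the hole of its stand, the tip still fully home and hanging free. Leave the other tips and the other things alone.

Things in the scene. Friction and masses are not known exactly. Their poses are not given: they have to be found in the camera images.
- pipette_grip (a point): Centre of the white round grip of the pipette: loose, upright, symmetric about its axis, 112 mm long, 95 to 170 g. z along the axis, up. Grip 24 mm across from 31 mm below this point to 27 mm above it, orange button 17 mm across up to 35 mm above; grey flange 42 mm across from 37 to 31 mm below; grey neck 22 mm across below that, down to the shoulder 55 mm below.
- pipette_shoulder (a point): Point on the pipette's axis in the plane of its flat grey shoulder, which faces down: 55 mm below pipette_grip, 18 mm below the flange's underside; z along the axis, up towards the button. A tip that is fully home has its top rim against the shoulder.
- pipette_nose (a point): Lower end of the pipette: end of its steel nose cone (the tapered shank), 22 mm below the shoulder; 6 mm across at this rounded end, 13 mm at the shoulder. It starts in the stand, the flange resting on the shelf round the hole.
- tip_orange_mouth (a point): Centre of the mouth, in the plane of the top rim, of the loose tip with the orange collar; z up its axis. Collar 23 mm across, 12 mm high, its underside on the rack's deck. Tapered socket, 12 mm wide here, about 22 mm deep, matching the nose but tight, with a springy wall: the nose drops in until the rim is about 5 to 6 mm short of the shoulder.
- tip_orange_end (a point): Lower end of the orange tip, 62 mm below its mouth; the pale body tapers to 5 mm here; about 70 g. Over the last 5 to 6 mm onto the nose the push needed grows, to some 10 to 20 N; when the rim meets the shoulder it stops hard. More than 50 N would damage it. It then stays on by friction and comes off only with a pull of several newtons.
- tip_green_mouth (a point): Centre of the mouth of a like tip with a green collar, in another hole of the rack. To be left alone.
- tip_black_mouth (a point): Centre of the mouth of a like tip with a black collar, in another hole of the rack. To be left alone.
- rack_deck (a point): Centre of the top face of the blue rack's deck (fixed; 66 x 170 mm, 70 mm high, open below). Three 19.5 mm holes in a row along its y, 50 mm apart, the middle one here. A tip in a hole has its mouth 12 mm above the deck and its lower end 20 mm above the worktop.
- stand_hole (a point): Centre of the 30.5 mm hole, in the top face of the stand's aluminium shelf, 110 mm above the worktop (fixed; 8 mm thick, 66 mm wide along y; column at +x, 46 mm from the hole's axis). The pipette hangs here by its flange, shoulder 18 mm below this plane; a fitted tip then ends 30 mm above the worktop, clear of all.
- cup: Specimen cup with red lid, 58 mm across and 66 mm high, loose; origin under its centre. Bystander.
- timer: White countdown timer, 66 x 66 x 19 mm, loose; origin under its centre. Bystander.
- bottle: Small white reagent bottle with grey cap, 42 mm across and 70 mm high, loose; origin under its centre. Bystander.
Not all that is in view belongs to the job. What is shaped like the part that bears pipette_grip but brown or turquoise is not meant.

How it is judged:
By the outcome, as a careful person would: the job done as asked, in the order asked, and still so for the second after the job is handed in, with the robot touching nothing.
It also fails if it takes over 51 s, if anything falls off the work surface, if the arm or the gripper's body presses on something with over 40 N, if the wrist force passes 120 N, or if a joint passes its speed limit or range.

## Working session

There is one attempt and no reset: what is moved stays moved. The work goes in short steps, Python scripts to look and compute and a tool call to move; the robot and the scene stay as the last step left them, time stands still between calls to the robot, and variables do not carry over. Pictures are saved under pics/ and viewed, at most 10 in all, crops included, and the job is handed in when it is done.

Besides the shell and the picture viewer there is one more tool, called after ">>>" as name(argument=value, ...) on one line, values as JSON. move_arm: Moves the arm, as the interface text tells. Its arguments: {"type":"object","properties":{"series":{"type":"array"},"claw":{"type":"number"}},"required":["series"]}

```bash
ls; mkdir -p pics
cat > h.py <<'E'
from rig import *
import numpy as np, cv2
def K(c):
    h,w=c["img"].shape[:2]; f=h/2/np.tan(np.radians(c["fov_y"]/2)); return f
def ray(c,share):
    h,w=c["img"].shape[:2]; f=K(c); r,co=share[0]*h,share[1]*w
    d=np.array([(co-c["cx"])/f,-(r-c["cy"])/f,-1.]); T=np.array(c["world_from_camera"])
    d=T[:3,:3]@d; return T[:3,3],d/np.linalg.norm(d)
def atz(c,share,z):
    o,d=ray(c,share); return o+d*(z-o[2])/d[2]
def tri(a,b):
    A=0;B=0
    for o,d in (a,b):
        P=np.eye(3)-np.outer(d,d); A=A+P; B=B+P@o
    x=np.linalg.solve(A,B); return x,[np.linalg.norm((np.eye(3)-np.outer(d,d))@(x-o)) for o,d in (a,b)]
E
python3 - <<'E'
from h import *
s=observe(); print(s["clock"],s["ee_pos"],s["gripper_width"],s["ft_force"])
cs={n:camera(n) for n in("side","top")}
for n,c in cs.items():
    print(n,[k for k in c],c["fov_y"],c["cx"],c["cy"],np.round(c["world_from_camera"],3).tolist(), {k:v for k,v in c.items() if k not in("img","world_from_camera")})
    cv2.imwrite(f"pics/{n}0.png",c["img"][:,:,::-1])
    for q in["pipette_grip","pipette_nose","tip_orange_mouth","tip_green_mouth","rack_deck","stand_hole","cup","timer","bottle"]:
        print(q,[(round(r["p"],2),np.round(np.array(r["centre"])*[384,512],1).tolist()) for r in place_of(c,q)[:4]])
E
```

```text
pics
0.0 [ 0.16390391 -0.57691156  0.23015674] 1.005585066390491 [-0.30797492  0.06464981 -0.43803806]
side ['img', 'fov_y', 'cx', 'cy', 'world_from_camera', 'shot'] 55.425193425940456 257.2560173184252 190.41601006966786 [[-1.0, -0.014, 0.02, 0.572], [0.024, -0.535, 0.844, 0.817], [-0.001, 0.845, 0.535, 0.668], [0.0, 0.0, 0.0, 1.0]] {'fov_y': 55.425193425940456, 'cx': 257.2560173184252, 'cy': 190.41601006966786, 'shot': 1}
pipette_grip [(0.8, [240.9, 299.0]), (0.8, [234.7, 265.6]), (0.69, [230.3, 315.0]), (0.34, [256.7, 297.9])]
pipette_nose [(0.88, [255.8, 261.0]), (0.77, [262.3, 298.8]), (0.62, [255.8, 312.9])]
tip_orange_mouth [(0.4, [186.4, 276.4])]
tip_green_mouth [(0.55, [195.4, 285.4])]
rack_deck [(0.56, [198.8, 283.0])]
stand_hole [(0.96, [254.4, 299.9])]
cup [(0.83, [216.8, 226.1]), (0.19, [264.8, 300.1])]
timer [(0.6, [240.7, 229.7]), (0.57, [235.2, 300.1])]
bottle [(0.6, [176.6, 265.0])]
top ['img', 'fov_y', 'cx', 'cy', 'world_from_camera', 'shot'] 45.602790364135984 249.87100105743025 183.70069553683118 [[0.008, 0.982, -0.19, 0.346], [-1.0, 0.004, -0.019, -0.06], [-0.018, 0.19, 0.982, 1.151], [0.0, 0.0, 0.0, 1.0]] {'fov_y': 45.602790364135984, 'cx': 249.87100105743025, 'cy': 183.70069553683118, 'shot': 2}
pipette_grip [(0.6, [247.5, 196.9]), (0.59, [217.3, 141.1]), (0.54, [216.6, 240.5]), (0.47, [188.3, 198.2])]
pipette_nose [(0.66, [155.3, 271.6])]
tip_orange_mouth [(0.57, [212.4, 283.3])]
tip_green_mouth [(0.5, [219.0, 263.7])]
rack_deck [(0.72, [219.0, 268.0])]
stand_hole [(0.78, [219.7, 144.6])]
cup [(0.9, [150.4, 274.6])]
timer [(0.68, [158.6, 229.2])]
bottle [(0.52, [210.7, 372.9])]
```

Run:
```python
import cv2,numpy as np
a=cv2.imread("pics/side0.png");b=cv2.imread("pics/top0.png")
A=cv2.resize(a[140:310,190:360],None,fx=3.5,fy=3.5,interpolation=2); cv2.imwrite("pics/sidec.png",A)
B=cv2.resize(b[110:290,100:400],None,fx=2.6,fy=2.6,interpolation=2); cv2.imwrite("pics/topc.png",B)
```

```text
(no output)
```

View pics/sidec.png

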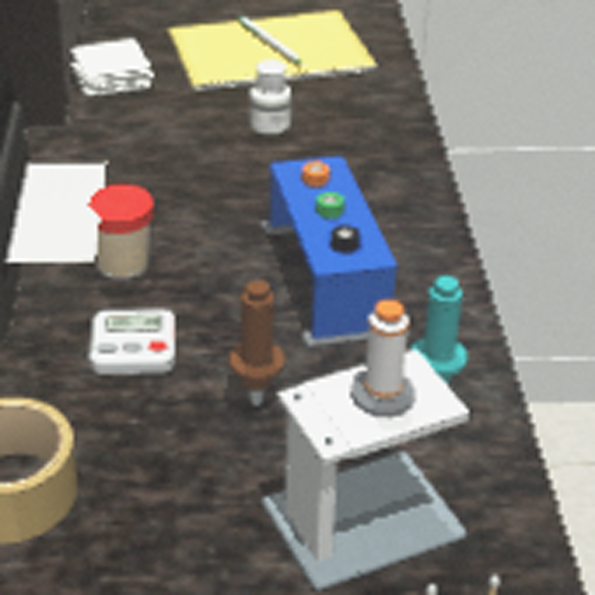

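View pics/topc.png

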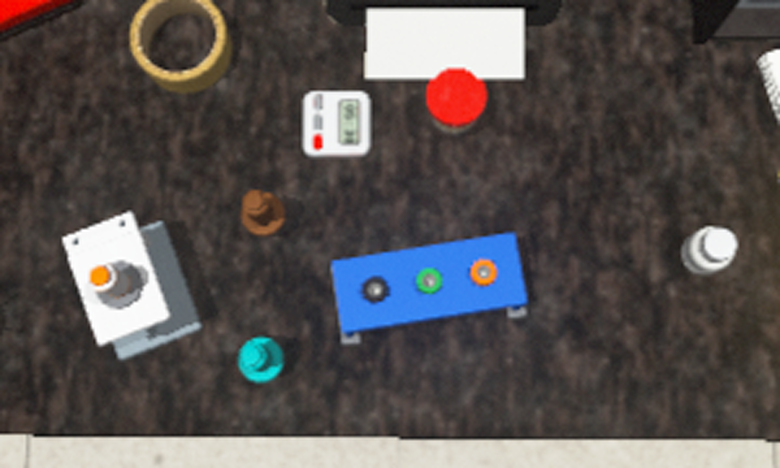

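View pics/side0.png

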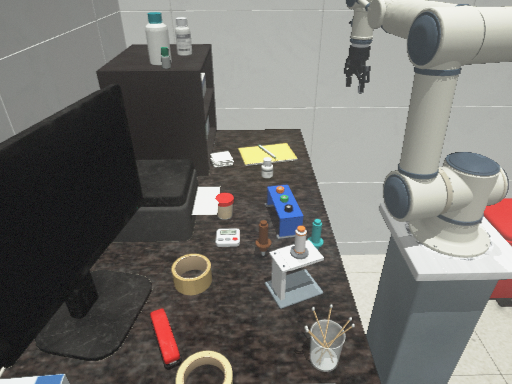

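The side crop shows three candidates: white grip with orange button in the stand (full image about row 240, col 300), brown (row 235, col 264) and turquoise (row 230, col 316). Only the one in the stand is white and hanging in a hole, so that is the pipette meant. The tips in the rack run orange (side 188, 281; top 214, 286), green, then black nearest the stand. The enlarged crop confirms this.

```bash
cat >> h.py <<'E'
def blob(c,lo,hi,box,minS=120):
    # centroid of hue range inside box r0,r1,c0,c1 -> shares
    r0,r1,c0,c1=box; hsv=cv2.cvtColor(c["img"],cv2.COLOR_RGB2HSV)[r0:r1,c0:c1]
    m=(hsv[...,0]>=lo)&(hsv[...,0]<=hi)&(hsv[...,1]>minS)&(hsv[...,2]>90)
    n,l,st,ce=cv2.connectedComponentsWithStats(m.astype(np.uint8),connectivity=8)
    if n<2: return None
    o=[]
    for k in np.argsort(-st[1:,4])[:3]+1:
        x,y,w,h,a=st[k]; o.append(((r0+ce[k][1]+.5,c0+ce[k][0]+.5),(r0+y,r0+y+h,c0+x,c0+x+w),a))
    return o
def sh(p): return (p[0]/384,p[1]/512)
E
python3 - <<'E'
from h import *
S=camera("side");T=camera("top")
for nm,lo,hi,bs,bt in [("button",5,20,(222,240,290,312),(205,226,130,150)),("orange",5,20,(180,200,270,292),(205,225,276,296)),("green",45,80,(190,208,274,296),(208,228,255,276))]:
    a=blob(S,lo,hi,bs);b=blob(T,lo,hi,bt); print(nm,a,b)
    if a and b:
        print(" tri",tri(ray(S,sh(a[0][0])),ray(T,sh(b[0][0]))))
        z=.178 if nm=="button" else .079
        print(" z",z,atz(S,sh(a[0][0]),z),atz(T,sh(b[0][0]),z))
# rendered reprojection of TCP? stand/rack corners from top crop
for p,z in [((240,75),.11),((215,130),.11),((320,165),.11),((344,100),.11),((262,332),.07),((234,515),.07),((303,527),.07),((333,345),.07)]:
    print(p,atz(T,sh((p[0]/2.6+110,p[1]/2.6+100)),z))
for p,z in [((390,280),.11),((352,418),.11),((410,468),.11),((460,333),.11),((162,272),.07),((157,345),.07),((265,395),.07),((272,316),.07)]:
    print("s",p,atz(S,sh((p[0]/3.5+140,p[1]/3.5+190)),z))
E
```

```text
button [((np.float64(228.69444444444446), np.float64(301.6111111111111)), (np.int32(226), np.int32(232), np.int32(298), np.int32(306)), np.int32(36))] [((np.float64(216.3095238095238), np.float64(138.42857142857142)), (np.int32(213), np.int32(220), np.int32(135), np.int32(142)), np.int32(42))]
 tri (array([0.46173342, 0.19838177, 0.17704546]), [np.float64(1.4768969481303532e-05), np.float64(1.4768969481378996e-05)])
 z 0.178 [0.46196148 0.19957952 0.178     ] [0.46160521 0.1981315  0.178     ]
orange [((np.float64(190.22413793103448), np.float64(280.1896551724138)), (np.int32(187), np.int32(193), np.int32(277), np.int32(284)), np.int32(29)), ((np.float64(186.5), np.float64(280.5)), (np.int32(186), np.int32(187), np.int32(280), np.int32(281)), np.int32(1))] [((np.float64(214.98214285714286), np.float64(286.01785714285717)), (np.int32(210), np.int32(220), np.int32(281), np.int32(291)), np.int32(56))]
 tri (array([ 0.47950126, -0.12535461,  0.07061693]), [np.float64(1.677185963715985e-05), np.float64(1.6771859636953888e-05)])
 z 0.079 [ 0.48078024 -0.11213029  0.079     ] [ 0.47847942 -
[... 828 characters left out ...]
95441 0.1921689  0.11      ]
(320, 165) [0.43158657 0.15668736 0.11      ]
(344, 100) [0.41027742 0.21286936 0.11      ]
(262, 332) [0.48893712 0.01352847 0.07      ]
(234, 515) [ 0.51575387 -0.15444545  0.07      ]
(303, 527) [ 0.45235249 -0.16455351  0.07      ]
(333, 345) [0.42414197 0.00062194 0.07      ]
s (390, 280) [0.52850736 0.19422968 0.11      ]
s (352, 418) [0.43405521 0.15894368 0.11      ]
s (410, 468) [0.4105852  0.21592445 0.11      ]
s (460, 333) [0.49985808 0.2574952  0.11      ]
s (162, 272) [ 0.51644762 -0.15020993  0.07      ]
s (157, 345) [ 0.45071708 -0.1570391   0.07      ]
s (265, 395) [0.42706758 0.00645663 0.07      ]
s (272, 316) [0.48997159 0.01407503 0.07      ]
```

```bash
python3 -c "
from h import *
s=observe();print(np.round(s['ee_rot'],3))"
```

```text
[[ 0.962  0.273 -0.   ]
 [ 0.273 -0.962  0.   ]
 [-0.    -0.    -1.   ]]
```

>>> move_arm(series=[20,55,5,0,0,0,20,58,5,0,0,0,21,58,5,0,0,0,21,58,0,0,0,0,22,57,0,0,0,0,22,57,0,0,0,0,22,57,0,0,0,0,22,57,0,0,0,0], claw=-0.2)

```text
clock: 2.1
ee_pos: [0.3342, -0.1184, 0.2466]
ee_rot: [[0.962, 0.273, 0.001], [0.273, -0.962, -0.001], [0.001, 0.001, -1.0]]
ft_force: [1.2, -1.2, 0.4]
gripper_width: 0.596
finger_force: 0.0
```

>>> move_arm(series=[16,41,0,0,0,9.2,16,41,0,0,0,9.2,16,41,0,0,0,9.2,16,41,0,0,0,9.2,16,41,0,0,0,9.2,16,41,0,0,0,9.2,16,41,-10,0,0,9.2,14,30,-16,0,0,9.2])

```text
clock: 3.1
ee_pos: [0.4605, 0.1987, 0.2206]
ee_rot: [[0.003, 1.0, 0.001], [1.0, -0.003, 0.001], [0.001, 0.001, -1.0]]
ft_force: [0.2, -0.4, -0.6]
gripper_width: 0.603
finger_force: 0.0
```

Run:
```python
from h import *
s=observe();print(np.round(s["ee_pos"],4),np.round(s["ee_rot"],3))
S=camera("side");T=camera("top")
a=blob(S,5,20,(222,240,290,312));print(a, atz(S,sh(a[0][0]),.1775) if a else 0)
A=cv2.resize(S["img"][140:290,230:370,::-1],None,fx=4,fy=4,interpolation=2);B=cv2.resize(T["img"][150:270,80:130+80,::-1],None,fx=4,fy=4,interpolation=2)
B=cv2.copyMakeBorder(B,0,120,0,0,0)
cv2.imwrite("pics/g1.png",np.hstack([A,B])[:, :1080][:600]) ; im=cv2.imread("pics/g1.png"); cv2.imwrite("pics/g1.png",cv2.resize(im,(790,int(im.shape[0]*790/im.shape[1]))))
```

```text
[0.4605 0.1987 0.2206] [[ 0.003  1.     0.001]
 [ 1.    -0.003  0.001]
 [ 0.001  0.001 -1.   ]]
[((np.float64(228.6142857142857), np.float64(301.5571428571429)), (np.int32(226), np.int32(232), np.int32(298), np.int32(306)), np.int32(35)), ((np.float64(234.5), np.float64(297.5)), (np.int32(234), np.int32(235), np.int32(297), np.int32(298)), np.int32(1))] [0.46193056 0.19867098 0.1775    ]
```

View pics/g1.png

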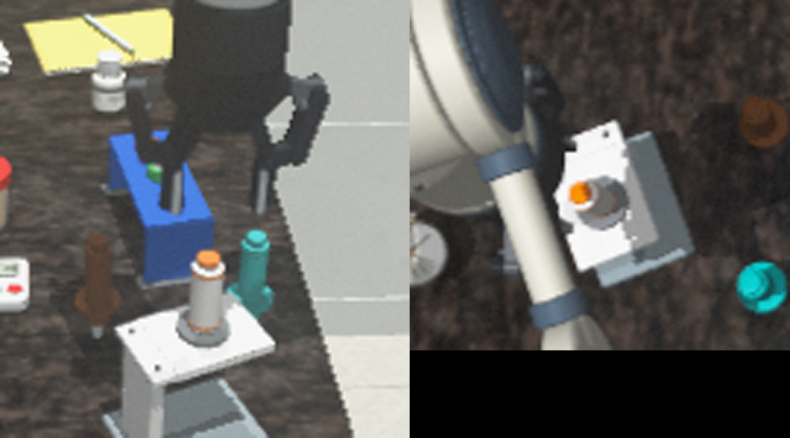

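The side crop shows the fingers straddling the white pipette, with the orange button near crop (208, 258) and the pads at columns 172 and 260, so they are about centred. The top view shows the stand and pipette partly behind the arm. Descending.

>>> move_arm(series=[1,0,-25,0,0,0,0,0,-25,0,0,0,0,0,-22,0,0,0,0,0,-12,0,0,0,0,0,-6,0,0,0])

```text
clock: 3.82
ee_pos: [0.4609, 0.1964, 0.1303]
ee_rot: [[0.011, 1.0, 0.0], [1.0, -0.011, -0.0], [-0.0, 0.0, -1.0]]
ft_force: [0.3, 0.0, -0.5]
gripper_width: 0.605
finger_force: 0.0
```

>>> move_arm(series=[0,0,0,0,0,0,0,0,0,0,0,0,0,0,0,0,0,0,0,0,0,0,0,0,0,0,0,0,0,0,0,0,0,0,0,0], claw=1)

```text
clock: 4.58
ee_pos: [0.4614, 0.1969, 0.1313]
ee_rot: [[0.009, 1.0, 0.002], [1.0, -0.009, 0.001], [0.001, 0.002, -1.0]]
ft_force: [0.5, -0.9, 5.8]
gripper_width: 0.266
finger_force: 59.3
```

>>> move_arm(series=[0,0,8,0,0,0,0,0,16,0,0,0,0,0,20,0,0,0,0,0,20,0,0,0,0,0,6,0,0,0,0,0,0,0,0,0])

```text
clock: 5.32
ee_pos: [0.4612, 0.1969, 0.2009]
ee_rot: [[0.009, 1.0, 0.001], [1.0, -0.009, 0.0], [0.0, 0.001, -1.0]]
ft_force: [-1.0, -0.4, -1.0]
gripper_width: 0.266
finger_force: 58.7
```

Run:
```python
from h import *
s=observe();print(np.round(s["ee_pos"],4),np.round(s["ee_rot"],3),s["ft_force"],s["finger_force"])
S=camera("side")
print(blob(S,5,20,(180,260,285,320)))
for q in["pipette_grip","pipette_nose","pipette_shoulder"]:print(q,[(round(r["p"],2),np.round(np.array(r["centre"])*[384,512],1).tolist()) for r in place_of(S,q)[:4]])
A=cv2.resize(S["img"][150:290,230:370,::-1],None,fx=4,fy=4,interpolation=2)
cv2.imwrite("pics/g2.png",A)
```

```text
[0.4612 0.1969 0.2009] [[ 0.009  1.     0.001]
 [ 1.    -0.009  0.   ]
 [ 0.     0.001 -1.   ]] [-1.02182677 -0.35785525 -1.02964309] 58.73520791530609
[((np.float64(201.85897435897436), np.float64(303.93589743589746)), (np.int32(199), np.int32(205), np.int32(300), np.int32(308)), np.int32(39)), ((np.float64(208.5), np.float64(307.5)), (np.int32(208), np.int32(209), np.int32(307), np.int32(308)), np.int32(1)), ((np.float64(227.5), np.float64(299.5)), (np.int32(227), np.int32(228), np.int32(299), np.int32(300)), np.int32(1))]
pipette_grip [(0.6, [213.7, 302.2]), (0.58, [232.4, 263.2]), (0.57, [230.9, 313.9])]
pipette_nose [(0.88, [242.4, 300.3]), (0.57, [255.4, 263.0])]
pipette_shoulder [(0.97, [235.2, 300.2]), (0.8, [248.7, 260.3]), (0.72, [246.2, 315.6])]
```

View pics/g2.png

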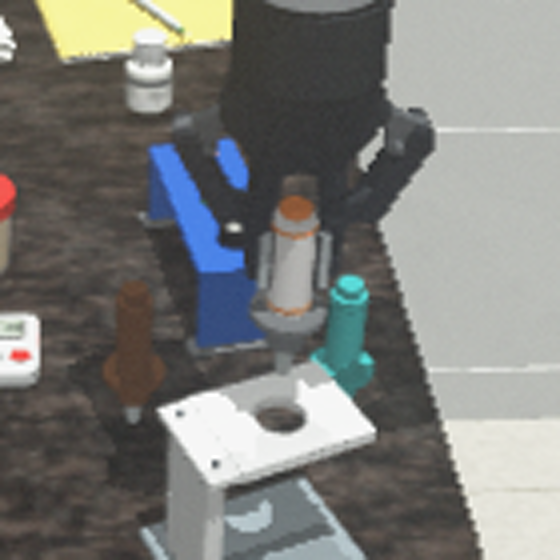

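The pipette is held upright, with the nose below it near crop (284, 362) and the empty hole at (280, 418). Moving over the orange tip.

>>> move_arm(series=[1,-20,0,0,0,0,2,-45,0,0,0,0,3,-55,0,0,0,0,3,-58,0,0,0,0,3,-55,0,0,0,0,3,-50,0,0,0,0,2,-29,-10,0,0,0,0,-10,-15,0,0,0])

```text
clock: 6.52
ee_pos: [0.4778, -0.1267, 0.1745]
ee_rot: [[0.012, 1.0, -0.0], [1.0, -0.012, 0.0], [0.0, -0.0, -1.0]]
ft_force: [0.6, 0.4, -1.2]
gripper_width: 0.265
finger_force: 58.8
```

>>> move_arm(series=[0,0,-13,0,0,0,0,0,0,0,0,0])

```text
clock: 6.78
ee_pos: [0.4772, -0.1238, 0.1603]
ee_rot: [[0.008, 1.0, -0.003], [1.0, -0.008, 0.002], [0.002, -0.003, -1.0]]
ft_force: [0.9, 0.1, -1.5]
gripper_width: 0.263
finger_force: 58.8
```

Run:
```python
from h import *
s=observe();print(np.round(s["ee_pos"],4),np.round(s["ee_rot"],3),s["ft_force"],s["finger_force"])
S=camera("side");T=camera("top")
for q in["pipette_grip","pipette_nose","pipette_shoulder","tip_orange_mouth"]:
  for c in(S,T):print(q,[(round(r["p"],2),np.round(np.array(r["centre"])*[384,512],1).tolist()) for r in place_of(c,q)[:4]])
A=cv2.resize(S["img"][135:220,250:325,::-1],None,fx=7,fy=7,interpolation=2)
B=cv2.resize(T["img"][170:255,250:325,::-1],None,fx=7,fy=7,interpolation=2)
im=np.hstack([A,B]);cv2.imwrite("pics/g3.png",cv2.resize(im,(800,int(im.shape[0]*800/im.shape[1]))))
```

```text
[ 0.4772 -0.1238  0.1603] [[ 0.008  1.    -0.003]
 [ 1.    -0.008  0.002]
 [ 0.002 -0.003 -1.   ]] [ 0.90184044  0.08693799 -1.50451977] 58.81312161684036
pipette_grip [(0.77, [232.4, 263.1]), (0.59, [155.9, 282.3])]
pipette_grip [(0.77, [247.1, 196.7]), (0.5, [186.9, 197.8])]
pipette_nose [(0.78, [251.2, 312.8]), (0.66, [181.5, 283.5]), (0.66, [258.2, 263.0])]
pipette_nose [(0.62, [159.5, 227.3]), (0.31, [220.5, 263.8])]
pipette_shoulder [(0.82, [246.1, 260.7]), (0.68, [174.6, 280.2]), (0.57, [248.5, 312.9])]
pipette_shoulder [(0.8, [191.9, 202.5]), (0.62, [248.1, 201.9])]
tip_orange_mouth [(0.43, [187.5, 279.6])]
tip_orange_mouth []
```

View pics/g3.png

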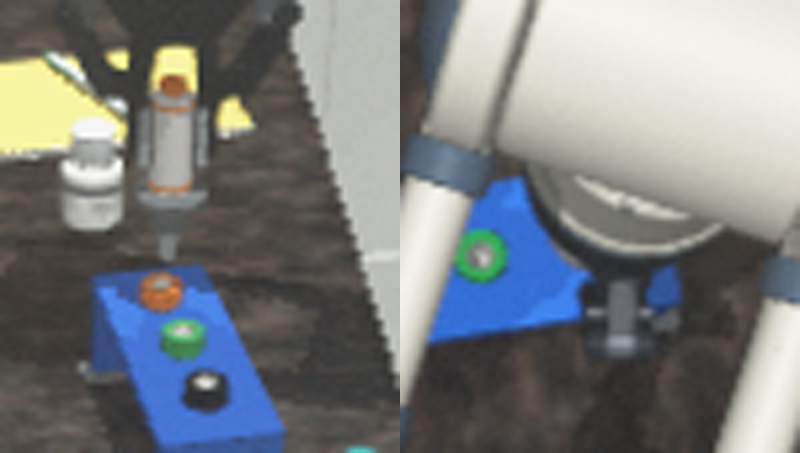

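```bash
cat >> h.py <<'E'
def proj(c,p):
    T=np.linalg.inv(np.array(c["world_from_camera"])); q=(T@np.append(p,1))[:3]; f=K(c)
    return np.round([c["cy"]-f*q[1]/-q[2], c["cx"]+f*q[0]/-q[2]],1)
E
python3 - <<'E'
from h import *
S=camera("side"); x,y,z=observe()["ee_pos"]; print(x,y,z)
for n,d in [("button top",.0507),("button mid",.0467),("grip",.0157),("flange top",-.0153),("shoulder",-.0393),("nose",-.0613)]: print(n,proj(S,(x,y,z+d)))
for zz in(.082,.076,.07): print("axis at",zz,proj(S,(x,y,zz)))
print(proj(S,(.478,-.125,.076)),proj(S,(.478,-.125,.082)),proj(S,(.478,-.115,.076)))
hsv=cv2.cvtColor(S["img"],cv2.COLOR_RGB2HSV)
for (r0,r1,c0,c1) in [(147,156,278,288),(180,198,272,290)]:
    h=hsv[r0:r1,c0:c1];m=(h[...,0]<=20)&(h[...,1]>70)&(h[...,2]>60)
    print((r0,c0));print("\n".join("".join("#" if v else "." for v in row) for row in m)); rr,cc=np.nonzero(m);print(rr.mean()+r0+.5,cc.mean()+c0+.5,cc.min()+c0,cc.max()+c0+1,rr.min()+r0,rr.max()+r0+1)
print(S["img"][176:186,276:290].mean(2).astype(int))
E
```

```text
0.47806006778961907 -0.12512766713505627 0.16250757627285364
button top [148.  282.3]
button mid [149.2 282.3]
grip [158.9 281.9]
flange top [168.3 281.5]
shoulder [175.3 281.2]
nose [181.7 281. ]
axis at 0.082 [187.1 280.8]
axis at 0.076 [188.8 280.7]
axis at 0.07 [190.4 280.7]
[188.8 280.7] [187.1 280.8] [190.5 281. ]
(147, 278)
..........
..####....
..#####...
.######...
..####....
..........
........#.
########..
..........
151.42857142857142 282.25 278 287 148 155
(180, 272)
..................
..................
..................
..................
..................
..................
........##........
.....###..##......
.....##...##......
....########......
.....#######......
.....######.......
......#####.......
..................
..................
..................
..................
..................
189.8783783783784 280.31081081081084 276 284 186 193
[[ 73  76  84  86  88  87  90  85  84  84  82  77  78  81]
 [ 75  74  82  86  91  90  90  85  84  81  78  82  81  75]
 [ 75  74  81 101 113 110 109  89  83  87  86  86  83  77]
 [ 86  93  91 105 126 126 116  87  84  86  81  79  76  75]
 [ 85  90  90 102 123 126 113  76  77  79  83  82  84  83]
 [ 77  76  77  94 123 121  98  66  68  68  68  65  70  70]
 [ 81  77  80  89 122 115  84  63  68  66  66  65  65  65]
 [ 58  62  61  68  81  90  73  77  78  80  77  73  71  69]
 [ 58  57  59  60  60  63  79  84  83  79  83  81  79  78]
 [ 74  74  82  79  83  88  94 100  99  98 100  97  93  87]]
```

The side crop shows the nose (crop 167, 255) right over the orange collar (162, 285). The projected axis agrees to within about 0.5 px. A small +x trim, then descend gently.

>>> move_arm(series=[0.5,0,-8,0,0,0,0,0,-8,0,0,0,0,0,-6,0,0,0,0,0,0,0,0,0])

```text
clock: 7.82
ee_pos: [0.4781, -0.1251, 0.1392]
ee_rot: [[0.009, 1.0, -0.002], [1.0, -0.009, 0.001], [0.001, -0.002, -1.0]]
ft_force: [-0.5, -1.1, -1.4]
gripper_width: 0.263
finger_force: 58.9
```

>>> move_arm(series=[0,0,-5,0,0,0,0,0,-4,0,0,0,0,0,0,0,0,0])

```text
clock: 8.2
ee_pos: [0.4783, -0.1252, 0.1309]
ee_rot: [[0.009, 1.0, -0.0], [1.0, -0.009, 0.0], [0.0, -0.0, -1.0]]
ft_force: [-0.5, 0.7, -1.1]
gripper_width: 0.267
finger_force: 58.8
```

>>> move_arm(series=[0,0,-3,0,0,0,0,0,0,0,0,0])

```text
clock: 8.45
ee_pos: [0.4785, -0.1252, 0.1281]
ee_rot: [[0.009, 1.0, 0.0], [1.0, -0.009, -0.0], [-0.0, 0.0, -1.0]]
ft_force: [0.1, -0.5, -1.0]
gripper_width: 0.267
finger_force: 58.9
```

>>> move_arm(series=[0,0,-2,0,0,0,0,0,0,0,0,0])

```text
clock: 8.7
ee_pos: [0.4786, -0.1253, 0.1265]
ee_rot: [[0.009, 1.0, 0.001], [1.0, -0.009, -0.0], [-0.0, 0.001, -1.0]]
ft_force: [0.0, -1.8, 0.1]
gripper_width: 0.27
finger_force: 59.0
```

>>> move_arm(series=[0,0,-1,0,0,0,0,0,-1,0,0,0,0,0,0,0,0,0])

```text
clock: 9.07
ee_pos: [0.4787, -0.1253, 0.1251]
ee_rot: [[0.009, 1.0, 0.001], [1.0, -0.009, -0.001], [-0.001, 0.001, -1.0]]
ft_force: [-1.5, -0.5, 5.7]
gripper_width: 0.265
finger_force: 59.5
```

>>> move_arm(series=[0,0,-1,0,0,0,0,0,0,0,0,0])

```text
clock: 9.32
ee_pos: [0.4787, -0.1254, 0.1245]
ee_rot: [[0.01, 1.0, 0.001], [1.0, -0.01, -0.001], [-0.001, 0.001, -1.0]]
ft_force: [-1.4, -0.0, 7.5]
gripper_width: 0.271
finger_force: 59.7
```

>>> move_arm(series=[0,0,-1,0,0,0,0,0,0,0,0,0])

```text
clock: 9.57
ee_pos: [0.4788, -0.1254, 0.1239]
ee_rot: [[0.01, 1.0, 0.002], [1.0, -0.01, -0.001], [-0.001, 0.002, -1.0]]
ft_force: [-1.9, -0.1, 7.9]
gripper_width: 0.265
finger_force: 59.9
```

>>> move_arm(series=[0,0,-1,0,0,0,0,0,-1,0,0,0,0,0,0,0,0,0])

```text
clock: 9.95
ee_pos: [0.4789, -0.1254, 0.1228]
ee_rot: [[0.009, 1.0, 0.002], [1.0, -0.009, -0.001], [-0.001, 0.002, -1.0]]
ft_force: [-3.4, -0.3, 12.6]
gripper_width: 0.262
finger_force: 60.2
```

>>> move_arm(series=[0,0,-1,0,0,0,0,0,0,0,0,0])

```text
clock: 10.2
ee_pos: [0.4789, -0.1255, 0.122]
ee_rot: [[0.009, 1.0, 0.003], [1.0, -0.009, -0.001], [-0.001, 0.003, -1.0]]
ft_force: [-4.0, -0.6, 13.3]
gripper_width: 0.265
finger_force: 60.3
```

>>> move_arm(series=[0,0,-1,0,0,0,0,0,0,0,0,0])

```text
clock: 10.45
ee_pos: [0.4789, -0.1255, 0.1211]
ee_rot: [[0.01, 1.0, 0.003], [1.0, -0.01, -0.001], [-0.001, 0.003, -1.0]]
ft_force: [-4.4, -0.2, 14.4]
gripper_width: 0.269
finger_force: 60.3
```

>>> move_arm(series=[-0.5,0,-1,0,0,0,0,0,0,0,0,0])

```text
clock: 10.7
ee_pos: [0.4789, -0.1255, 0.1211]
ee_rot: [[0.009, 1.0, 0.004], [1.0, -0.009, -0.002], [-0.002, 0.004, -1.0]]
ft_force: [-4.0, 0.8, 17.0]
gripper_width: 0.267
finger_force: 60.7
```

>>> move_arm(series=[0,0,-1,0,0,0,0,0,0,0,0,0])

```text
clock: 10.95
ee_pos: [0.4789, -0.1256, 0.121]
ee_rot: [[0.009, 1.0, 0.005], [1.0, -0.009, -0.002], [-0.002, 0.005, -1.0]]
ft_force: [-5.9, 0.9, 20.6]
gripper_width: 0.273
finger_force: 61.2
```

>>> move_arm(series=[0,0,-1,0,0,0,0,0,0,0,0,0])

```text
clock: 11.2
ee_pos: [0.479, -0.1256, 0.121]
ee_rot: [[0.009, 1.0, 0.006], [1.0, -0.009, -0.002], [-0.002, 0.006, -1.0]]
ft_force: [-7.0, 0.5, 25.9]
gripper_width: 0.269
finger_force: 61.7
```

Position stopped hard at z = 0.121 while the force rose to 26 N, so the tip is home (predicted 0.1213). Lifting.

>>> move_arm(series=[0,0,4,0,0,0,0,0,4,0,0,0,0,0,12,0,0,0,0,0,25,0,0,0,0,0,30,0,0,0,0,0,30,0,0,0,0,0,30,0,0,0,0,0,12,0,0,0])

```text
clock: 12.2
ee_pos: [0.478, -0.125, 0.2642]
ee_rot: [[0.009, 1.0, 0.001], [1.0, -0.009, -0.0], [-0.0, 0.001, -1.0]]
ft_force: [1.0, 1.0, -2.4]
gripper_width: 0.265
finger_force: 59.2
```

Run:
```python
from h import *
S=camera("side"); s=observe();x,y,z=s["ee_pos"]; print(x,y,z,s["ft_force"],np.round(s["ee_rot"],3))
for n,d in [("button mid",.0467),("shoulder",-.0393),("end",-.1013)]: print(n,proj(S,(x,y,z+d)))
A=cv2.resize(S["img"][105:215,240:330,::-1],None,fx=5.4,fy=5.4,interpolation=2)
cv2.imwrite("pics/g4.png",A)
```

```text
0.47820086640617865 -0.12509132398354383 0.26481825916424884 [-0.84674985 -0.05264387 -0.42367498] [[ 0.009  1.     0.002]
 [ 1.    -0.009 -0.   ]
 [-0.     0.002 -1.   ]]
button mid [115.  283.6]
shoulder [144.  282.4]
end [163.4 281.7]
```

View pics/g4.png

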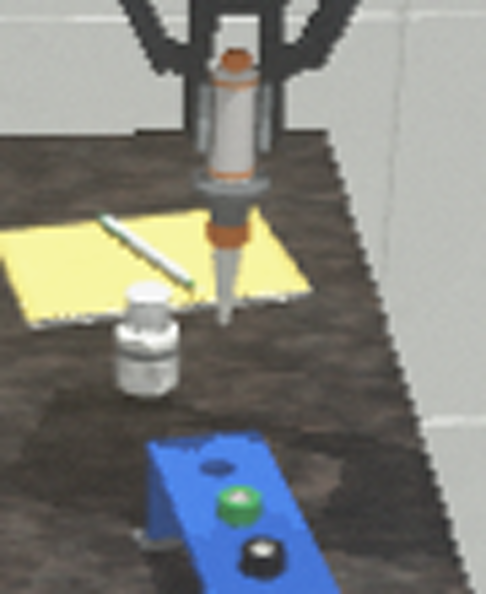

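The tip came up with the pipette: collar at (228, 232) tight under the neck, end at (225, 322), and the empty rack hole at (218, 467). The green and black tips are undisturbed. Measuring the stand hole, which is now unobstructed.

Run:
```python
from h import *
S=camera("side");T=camera("top")
for c in(S,T):
    r=[q for q in place_of(c,"stand_hole")][:1]; print([(q["p"],np.array(q["centre"])*[384,512],atz(c,q["centre"],.11)) for q in r])
x,y=.4614,.1969
for nm,c,hw in(("S",S,9),("T",T,10)):
    p=proj(c,(x,y,.11));print(nm,"expected",p)
    r,k=int(p[0]),int(p[1]);g=cv2.cvtColor(c["img"],cv2.COLOR_RGB2GRAY)[r-hw:r+hw,k-hw:k+hw].astype(float)
    w=np.clip((170-g)/80,0,1); m=(w>.3).astype(np.uint8)
    n,l=cv2.connectedComponents(m); lab=l[hw,hw] or l[hw+1,hw]; w=w*(l==lab); rr,cc=np.mgrid[:2*hw,:2*hw]
    ce=((w*rr).sum()/w.sum()+r-hw+.5,(w*cc).sum()/w.sum()+k-hw+.5); print("hole",ce,w.sum(),atz(c,sh(ce),.11)); print(g.astype(int))
```

```text
[(0.88, array([257.3184, 301.0048]), array([0.46092946, 0.21522096, 0.11      ]))]
[(0.83, array([217.6128, 143.5136]), array([0.46676229, 0.20426704, 0.11      ]))]
S expected [251.7 299.8]
hole (np.float64(254.81313598519887), np.float64(300.1732192414431)) 54.05 [0.46176997 0.2070894  0.11      ]
[[ 83  75  70  70  72  73  78  88 107 141 190 221 246 246 246 246 246 246]
 [ 79  75  75  90  96 129 162 208 239 246 246 246 246 246 246 246 246 246]
 [ 93 110 145 193 222 246 246 246 246 246 246 246 246 246 246 246 246 246]
 [208 239 246 246 246 246 246 246 246 246 246 246 246 246 246 246 246 246]
 [246 246 246 246 246 246 246 246 246 246 246 246 246 246 246 246 246 246]
 [246 246 246 246 246 246 246 246 246 246 246 246 246 246 246 246 246 246]
 [246 246 246 246 246 246 246 246 246 246 246 246 246 246 246 246 246 246]
 [246 246 246 246 246 245 243 226 225 224 222 224 236 244 246 246 246 246]
 [246 247 246 246 242 215 177 164 184 182 177 171 175 204 235 245 246 246]
 [246 246 246 241 192 180 179 172 150 151 149 151 163 159 164 219 244 246]
 [247 247 246 226 160 121 104  88  86  88  90 101
[... 1687 characters left out ...]
 220 247
  248 248]
 [248 248 239 178 156 169 173 171 172 163 156 153 152 151 147 170 235 248
  248 248]
 [248 248 246 206 165 175 174 175 176 173 162 152 154 153 161 221 245 247
  239 244]
 [248 248 248 234 192 173 174 173 174 176 172 162 156 155 199 240 247 247
  246 247]
 [248 247 248 246 233 190 170 175 174 176 173 163 156 198 239 247 247 247
  247 248]
 [248 248 248 248 246 239 217 189 179 179 184 196 218 240 248 248 248 247
  247 248]
 [249 248 247 248 247 247 245 237 234 235 241 243 245 247 248 248 247 247
  247 248]
 [248 248 247 247 247 247 247 246 246 246 248 248 248 248 248 248 248 247
  247 247]
 [248 248 248 247 248 247 248 247 246 248 248 248 247 248 249 249 248 247
  248 247]]
```

>>> move_arm(series=[-1,20,0,0,0,0,-2,45,0,0,0,0,-3,55,0,0,0,0,-3,58,0,0,0,0,-3,55,0,0,0,0,-3,50,0,0,0,0,-2,31,0,0,0,0,-0.5,10,0,0,0,0])

```text
clock: 13.45
ee_pos: [0.4596, 0.2003, 0.2605]
ee_rot: [[0.007, 1.0, -0.003], [1.0, -0.007, -0.001], [-0.001, -0.003, -1.0]]
ft_force: [-0.1, -0.7, -1.7]
gripper_width: 0.262
finger_force: 59.1
```

>>> move_arm(series=[0,0,-20,0,0,0,0,0,-15,0,0,0,0,0,-5,0,0,0,0,0,0,0,0,0])

```text
clock: 13.95
ee_pos: [0.4604, 0.1982, 0.2219]
ee_rot: [[0.01, 1.0, -0.001], [1.0, -0.01, -0.0], [-0.0, -0.001, -1.0]]
ft_force: [-0.5, 0.3, -1.6]
gripper_width: 0.264
finger_force: 59.2
```

Run:
```python
from h import *
S=camera("side"); s=observe();x,y,z=s["ee_pos"]; print(x,y,z,s["ft_force"],np.round(s["ee_rot"],3))
for n,d in [("button mid",.0467),("shoulder",-.0393),("end",-.1013)]: print(n,proj(S,(x,y,z+d)))
print(proj(S,(x,y,.11)))
A=cv2.resize(S["img"][180:280,250:350,::-1],None,fx=6,fy=6,interpolation=2)
cv2.imwrite("pics/g5.png",A)
```

```text
0.46061238917996444 0.198432815092555 0.22260050228683062 [ 0.28477119 -0.90140187 -1.62424413] [[ 0.01  1.    0.  ]
 [ 1.   -0.01  0.  ]
 [ 0.    0.   -1.  ]]
button mid [192.7 305.1]
shoulder [226.4 302.3]
end [248.4 300.5]
[252.2 300.2]
```

View pics/g5.png

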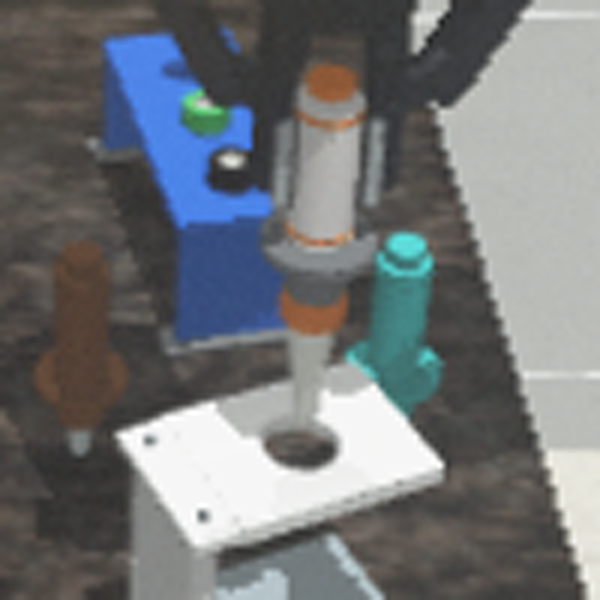

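The tip end (crop 303, 422) is just above the hole (301, 447), and the tip is still fully on. I'll trim y by +1.5 mm and descend in stages.

>>> move_arm(series=[0,1.5,-10,0,0,0,0,0,-15,0,0,0,0,0,-10,0,0,0,0,0,0,0,0,0])

```text
clock: 14.5
ee_pos: [0.4598, 0.2001, 0.1856]
ee_rot: [[0.009, 1.0, -0.003], [1.0, -0.009, -0.001], [-0.001, -0.003, -1.0]]
ft_force: [-1.0, -0.3, -1.6]
gripper_width: 0.264
finger_force: 59.2
```

>>> move_arm(series=[0,0,-8,0,0,0,0,0,-8,0,0,0,0,0,-8,0,0,0,0,0,0,0,0,0])

```text
clock: 15.0
ee_pos: [0.46, 0.2002, 0.1622]
ee_rot: [[0.009, 1.0, -0.002], [1.0, -0.009, -0.001], [-0.001, -0.002, -1.0]]
ft_force: [-0.4, 0.4, -1.5]
gripper_width: 0.264
finger_force: 59.2
```

>>> move_arm(series=[0.7,-0.5,-3,0,0,0,0,0,-4,0,0,0,0,0,0,0,0,0])

```text
clock: 15.38
ee_pos: [0.461, 0.1998, 0.1559]
ee_rot: [[0.009, 1.0, -0.001], [1.0, -0.009, -0.0], [-0.0, -0.001, -1.0]]
ft_force: [0.2, 0.5, -1.9]
gripper_width: 0.266
finger_force: 59.2
```

>>> move_arm(series=[0,0,-5,0,0,0,0,0,-5,0,0,0,0,0,-4,0,0,0,0,0,0,0,0,0])

```text
clock: 15.88
ee_pos: [0.4609, 0.1997, 0.1416]
ee_rot: [[0.009, 1.0, -0.001], [1.0, -0.009, -0.0], [-0.0, -0.001, -1.0]]
ft_force: [0.1, 0.3, -0.6]
gripper_width: 0.268
finger_force: 59.2
```

>>> move_arm(series=[0,0,-3,0,0,0,0,0,-3,0,0,0,0,0,0,0,0,0])

```text
clock: 16.25
ee_pos: [0.461, 0.1998, 0.1359]
ee_rot: [[0.009, 1.0, -0.001], [1.0, -0.009, -0.0], [-0.0, -0.001, -1.0]]
ft_force: [0.0, -0.8, -1.9]
gripper_width: 0.266
finger_force: 59.2
```

No contact. Going on down until the flange rests on the shelf.

>>> move_arm(series=[0,0,-2,0,0,0,0,0,-1.5,0,0,0,0,0,0,0,0,0])

```text
clock: 16.62
ee_pos: [0.4611, 0.1998, 0.1326]
ee_rot: [[0.009, 1.0, -0.0], [1.0, -0.009, -0.0], [-0.0, -0.0, -1.0]]
ft_force: [0.5, -0.2, -1.1]
gripper_width: 0.264
finger_force: 59.2
```

>>> move_arm(series=[0,0,-1,0,0,0,0,0,0,0,0,0])

```text
clock: 16.88
ee_pos: [0.4612, 0.1998, 0.1317]
ee_rot: [[0.01, 1.0, -0.0], [1.0, -0.01, -0.0], [-0.0, -0.0, -1.0]]
ft_force: [0.1, -0.4, -2.4]
gripper_width: 0.269
finger_force: 59.2
```

>>> move_arm(series=[0,0,-1,0,0,0,0,0,0,0,0,0])

```text
clock: 17.12
ee_pos: [0.4613, 0.1998, 0.1313]
ee_rot: [[0.009, 1.0, 0.001], [1.0, -0.009, 0.0], [0.0, 0.001, -1.0]]
ft_force: [-1.8, -0.5, 2.1]
gripper_width: 0.268
finger_force: 59.5
```

>>> move_arm(series=[0,0,-1,0,0,0,0,0,0,0,0,0])

```text
clock: 17.38
ee_pos: [0.4613, 0.1999, 0.1313]
ee_rot: [[0.009, 1.0, 0.001], [1.0, -0.009, 0.0], [0.0, 0.001, -1.0]]
ft_force: [-2.3, -2.5, 6.6]
gripper_width: 0.266
finger_force: 60.0
```

The flange is on the shelf. Easing the load off and releasing.

>>> move_arm(series=[0,0,1,0,0,0,0,0,0,0,0,0])

```text
clock: 17.62
ee_pos: [0.4613, 0.1999, 0.1313]
ee_rot: [[0.009, 1.0, 0.001], [1.0, -0.009, 0.0], [0.0, 0.001, -1.0]]
ft_force: [-2.4, -0.6, 5.7]
gripper_width: 0.264
finger_force: 59.7
```

>>> move_arm(series=[0,0,0,0,0,0,0,0,0,0,0,0,0,0,0,0,0,0,0,0,0,0,0,0,0,0,0,0,0,0], claw=-0.2)

```text
clock: 18.25
ee_pos: [0.4612, 0.1998, 0.1307]
ee_rot: [[0.009, 1.0, -0.0], [1.0, -0.009, -0.0], [-0.0, -0.0, -1.0]]
ft_force: [0.1, -0.9, -0.3]
gripper_width: 0.601
finger_force: 0.0
```

>>> move_arm(series=[0,0,8,0,0,0,0,0,15,0,0,0,0,0,25,0,0,0,0,0,35,0,0,0,0,0,40,0,0,0,0,0,20,0,0,0,0,0,0,0,0,0])

```text
clock: 19.12
ee_pos: [0.4618, 0.2001, 0.277]
ee_rot: [[0.009, 1.0, 0.005], [1.0, -0.009, 0.002], [0.002, 0.005, -1.0]]
ft_force: [-0.2, 0.2, -0.5]
gripper_width: 0.604
finger_force: 0.0
```

Run:
```python
from h import *
S=camera("side"); s=observe();print(s["ee_pos"],s["clock"])
A=cv2.resize(S["img"][170:310,210:350,::-1],None,fx=4.2,fy=4.2,interpolation=2)
cv2.imwrite("pics/g6.png",A)
```

```text
[0.46146028 0.19994072 0.27498372] 19.175
```

View pics/g6.png

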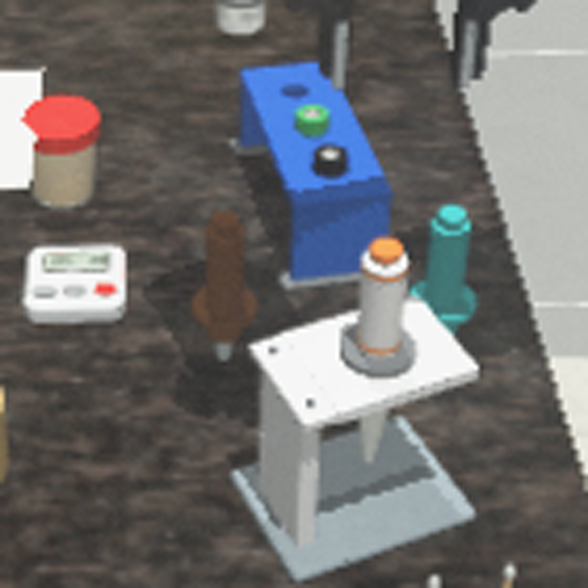

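The pipette stands upright in its hole (crop 380, 310), with the pale tip hanging free below the shelf (372, 440) and nothing else disturbed. Handing in.

```bash
python3 -c "
from rig import *
print(sign_off())"
```

```text
the job is handed in; nothing more can be done
None
```

I pressed the orange tip home (hard stop at about 26 N), put the pipette back upright in its stand with the tip hanging free, and handed the job in at about 19 s; the judge's verdict was not shown.

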